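# String crispbread rings on their spit

### The job

Take the empty spit out of its forked stand, run it through the holes of all three crispbread rings while they stand in the plate rack, and lift the three off together. Hang the loaded spit back in both forks of the stand, with all the bread between the forks. The bread is brittle, so do not jab it with the spit or drop it, and leave the other things alone.

Things in the scene. Friction and masses are not known exactly. Their poses are not given: they have to be found in the camera images.
- spit: Spit with a wooden handle (90 x 14 wide x 18 mm high, flat sides) and round steel rod; 75 g, balances at x = +95 mm. Origin: handle's centre; x runs along the rod to the tip, z up at the start. Stop disc (36 mm across) ends at x = +49 mm; rod, 9 mm across, to +208, then a taper to a blunt tip at +222. Starts level in the stand's forks, handle on the robot's side, fork_near at its x = 62 to 78 mm.
- rack: Low wooden plate rack, fixed, 140 (x) x 100 mm (y). Origin: centre of its underside; x points away from the robot along the row of bread. Two rails at y = +-32 mm carry upright dowels (10 mm thick, tops 78 mm above the worktop) in pairs at x = +-11, +-33, +-55 mm, which make five slots of 12 mm. Between the dowels the way along x is free for |y| < 27 mm.
- stand: Spit stand, fixed: a wooden board 165 (x) x 88 (y) x 16 mm with two upright steel rods 120 mm apart along x, each ending in a V fork. Origin: centre of its underside; x points away from the robot, along the seated spit, whose axis is then level, 120 mm above the worktop. Fork mouths are 24 mm wide; the 6 mm thick prongs end 131 mm above the worktop.
- fork_near (a point): Point where the spit's axis lies when seated in the fork on the robot's side: stand x = -60 mm, 120 mm up.
- fork_far (a point): Point where the spit's axis lies when seated in the far fork: stand x = +60 mm, 120 mm up.
- bread_a: Ring of hard brown crispbread, 104 mm across, 7 mm thick, with a round hole of 26 mm; about 26 g. Origin: centre of the hole; its x axis is the axis of the hole, along the rack's x axis at the start. It stands on edge, loose, in the rack's second (x = -22 mm, the one nearest the robot that is filled) slot, resting on the two rails, the hole's centre 61 mm above the worktop.
- bread_b: Ring of hard brown crispbread, 104 mm across, 7 mm thick, with a round hole of 26 mm; about 26 g. Origin: centre of the hole; its x axis is the axis of the hole, along the rack's x axis at the start. It stands on edge, loose, in the rack's middle (x = 0) slot, resting on the two rails, the hole's centre 61 mm above the worktop.
- bread_c: Ring of hard brown crispbread, 104 mm across, 7 mm thick, with a round hole of 26 mm; about 26 g. Origin: centre of the hole; its x axis is the axis of the hole, along the rack's x axis at the start. It stands on edge, loose, in the rack's fourth (x = +22 mm) slot, resting on the two rails, the hole's centre 61 mm above the worktop.
- garlic: Bulb of garlic, 60 mm across, 58 mm high, at the front left; bystander. Origin: centre of its underside.
- chopsticks: Pair of chopsticks, 239 mm long, lying at the front left; bystander. Origin: centre of the underside.
- teaspoon: Teaspoon, 130 mm long, lying at the front left; bystander. Origin: centre of the underside.

How it is judged:
By the outcome, as a careful person would: the job done as asked, in the order asked, and still so for the second after the job is handed in, with the robot touching nothing.
It also fails if it takes over 64 s, if anything falls off the work surface, if the arm or the gripper's body presses on something with over 40 N, if the wrist force passes 120 N, or if a joint passes its speed limit or range.

### The arm

A 6-joint arm with a two-finger parallel gripper is mounted at the origin on a cart in front of the work surface, level with it; the furniture and walls round the work are solid. World frame = base frame: x ahead of the robot, y to its left, z up, the work surface at z = 0. Lengths are in m, angles in degrees, forces in N, time in s.
With the tool pointing down it reaches from about 0.325 to 0.875 m from the base axis. Payload 4.4 kg.
Tool frame: the origin (TCP) lies midway between the tips of the shut fingers; the grasp point (between the pads) lies 19 mm behind it; x points along the fingers, y is the direction in which the jaws open and shut, and the axes are right-handed (so a half turn about x gives the same grasp; the last joint's range is limited). The gripper opens to 85 mm and grips with 20 to 120 N. Pads are 22 mm wide; open, the fingers measure 114 mm over their backs; the gripper's body (76 mm by 85 mm) begins 54 mm behind the grasp point. The pads swing forward as they close: fully open they stand 13 mm farther back than shut.
Start: joints at [54.975, 11.837, 88.321, -0, 79.842, -8.623], TCP at [0.256, 0.515, 0.231] pointing down, gripper open.
Joint ranges: [-156.59, 156.59], [-49.26, 127.26], [12.9, 141.05], [-63.56, 243.56], [4.71, 150.69], [-161.64, 161.64]. Speed limits (degrees/s): [159.86, 159.86, 180, 180, 180, 180].

### API

Orientations are given as [roll, pitch, yaw] about the fixed x, y, z axes, in that order (R = Rz(yaw) Ry(pitch) Rx(roll)).
In Python, from station import * gives the robot as it stands. The module is installed in compiled form; this text tells all that it offers.
- The arm moves only by the shell command python3 -m inch 'ROWS' [OPENING] [FORCE]. ROWS is JSON, a list of rows, each a list of 6 numbers: the shift along the world's x, y, z each as a share of 0.5 m, from -1 to 1, then the turn, a rotation vector about the world's x, y, z each as a share of pi rad, from -1 to 1. A call has 1 to 12 rows; each row is the pose to reach, as a shift and turn from the pose commanded when the call began, turning the shorter way round; what a row does not reach only later rows make up. A row lasts 1/12 s, in which the tool goes at most 41.7 mm and 7.16 degrees, less where a joint would pass 70% of its speed; a pose out of reach is approached as far as the arm can. A call with a number of a shift or a turn outside -1 to 1 is refused whole. A call with a gripper value outside its range is refused whole. OPENING is the opening, from 0 (shut) to 1 (fully open), set as the call begins (- or left out, the last holds). The fingers move at their own pace and stop on an object; FORCE is the grip in N (left out, the last holds). Time passes only in rows, so rows that repeat a pose let the fingers close. It gives the time, the measured TCP pose, the force and the opening at its end, in the units of the state.
- state(): the state, without advancing time (a new reading comes with each control period).
- camera(name): name is "side" or "top" or "wrist"; returns a dict with "frame" (384x512x3 uint8, red, green, blue), "intrinsics" (3x3 intrinsics, pixels), "T" (4x4, takes a point from camera to world coordinates). Camera axes: x right, y down, z forward; pixel columns grow to the right and rows downward; lengths in m; the calibration is good to about 2 mm. The wrist camera is an equidistant fisheye: a pixel r from the principal point sees the ray r / f radians off the axis. A picture is of the moment at which its call begins. There is no depth.
- sign_off(): hands the job in, once; it reports no verdict.
The state is a dict: "time_s": time; "joints": joint angles; "qvel": joint speeds; "effort": joint torques, N m; "position": TCP position; "eef_rot": TCP orientation; "ft_force": force on the tool from outside, world axes, zero at the start; "wrist_torque": the same for the moment, N m; "width": opening from 0.0 (shut) to 1.0 (fully open).
Only numpy, scipy, OpenCV 4.12 (cv2) and the standard library are available. Lean on these libraries where they do the work, as an engineer would, in place of code of your own. Each camera call takes 0.05 s, during which the arm holds its last target. There are 200 camera calls.

## Working session

There is one attempt and no reset: what is moved stays moved. The work goes in short steps, Python scripts to look and compute and a shell command to move; the robot and the scene stay as the last step left them, time stands still between calls to the robot, and variables do not carry over. Pictures are saved under pics/ and viewed, about 8 in all and at most 12, crops included, and the job is handed in when it is done.

```bash
mkdir -p pics; python3 - <<'E'
from station import *
import cv2,numpy as np
np.set_printoptions(precision=4,suppress=True)
print(state())
for n in("side","top"):
    c=camera(n); cv2.imwrite(f"pics/{n}0.png",c["frame"][:,:,::-1]); print(n,c["intrinsics"],c["T"])
E
```

```text
{'time_s': 0.0, 'joints': array([54.9754, 11.8856, 88.4061, -0.    , 79.8419, -8.6221]), 'qvel': array([-0.0779,  0.0961,  0.1129,  0.069 , -0.0085, -0.0554]), 'effort': array([  0.0007, -38.3024, -29.1602,  -0.0001,   0.0104,   0.    ]), 'position': array([0.2552, 0.5144, 0.2301]), 'eef_rot': array([ -98.6182,   89.8664, -125.0207]), 'ft_force': array([-0.5826, -0.2104,  0.0245]), 'wrist_torque': array([-0.004 , -0.0135, -0.0138]), 'width': 1.0027129338654306}
side [[481.9088   0.     258.5954]
 [  0.     481.9088 192.7949]
 [  0.       0.       1.    ]] [[-0.9667 -0.1797  0.1825  0.3279]
 [-0.2551  0.6125 -0.7482  1.1738]
 [ 0.0227 -0.7698 -0.6379  1.0518]
 [ 0.      0.      0.      1.    ]]
top [[351.7826   0.     255.0974]
 [  0.     351.7826 193.1111]
 [  0.       0.       1.    ]] [[-0.0025 -0.9893  0.1458  0.4392]
 [-1.      0.0029  0.0024  0.0716]
 [-0.0028 -0.1458 -0.9893  0.9733]
 [ 0.      0.      0.      1.    ]]
```

View pics/top0.png

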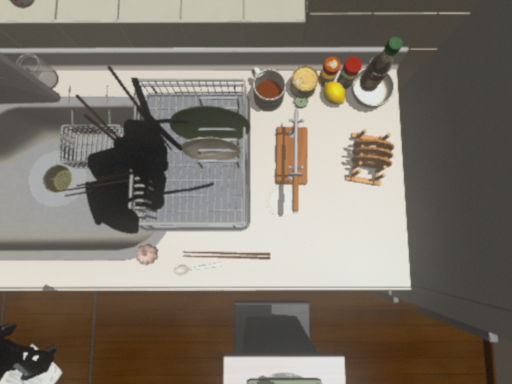

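View pics/side0.png

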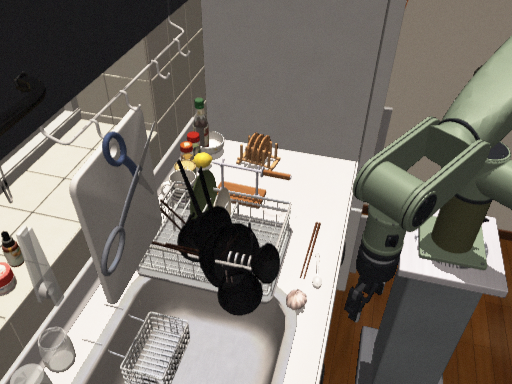

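The top view shows the stand and spit at about (292,155), with the handle end at (295,210), and the rack at (371,158), slightly turned. In the side view the rack is at (260,150) and the stand at (240,190). I'll enlarge these next.

```bash
python3 - <<'E'
import cv2,numpy as np
t=cv2.imread("pics/top0.png"); s=cv2.imread("pics/side0.png")
a=cv2.resize(t[95:220,262:402],None,fx=4,fy=4,interpolation=cv2.INTER_CUBIC)
cv2.imwrite("pics/c1.png",a)
b=cv2.resize(s[125:215,200:310],None,fx=6,fy=6,interpolation=cv2.INTER_CUBIC)
cv2.imwrite("pics/c2.png",b)
E
```

```text
(no output)
```

View pics/c1.png

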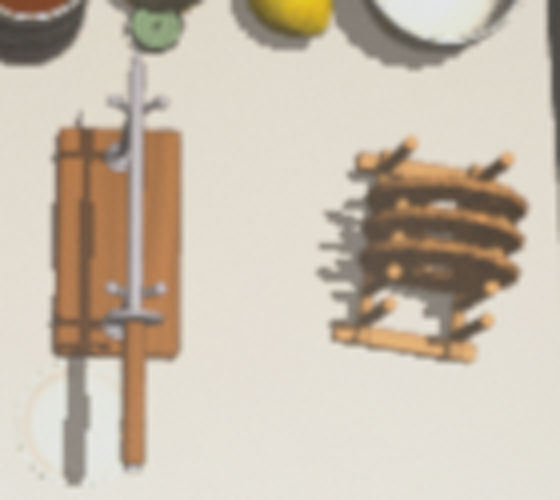

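View pics/c2.png

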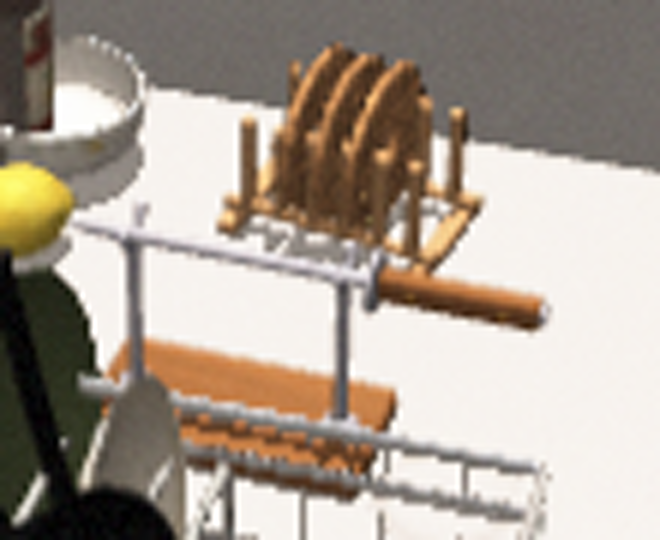

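The top crop shows the spit from handle end (133,465) to tip (137,58), the stop disc at (135,317), and rack dowel tops at (412,143), (505,158), (388,303) and (490,318). The side crop shows the three rings on edge and the dowels.

```bash
cat > h.py <<'E'
import numpy as np,cv2
from station import *
np.set_printoptions(precision=4,suppress=True)
def ray(c,p):
    K=c["intrinsics"];T=np.array(c["T"]); d=T[:3,:3]@np.linalg.solve(K,[p[0],p[1],1.]); return T[:3,3],d
def fray(c,p):
    K=c["intrinsics"];T=np.array(c["T"]); v=np.array([p[0]-K[0,2],p[1]-K[1,2]]);r=np.hypot(*v);t=r/K[0,0]
    d=np.r_[v/max(r,1e-9)*np.sin(t),np.cos(t)]; return T[:3,3],T[:3,:3]@d
def onz(od,z): o,d=od; return o+d*(z-o[2])/d[2]
def tri(a,b):
    A=np.stack([a[1],-b[1]],1); s=np.linalg.lstsq(A,b[0]-a[0],rcond=None)[0]
    p=a[0]+s[0]*a[1];q=b[0]+s[1]*b[1]; return (p+q)/2,np.linalg.norm(p-q)
def proj(c,P):
    T=np.array(c["T"]);q=T[:3,:3].T@(np.array(P)-T[:3,3]);u=c["intrinsics"]@q; return u[:2]/u[2]
E
python3 - <<'E'
from h import *
c=camera("top"); s=camera("side")
f=lambda u,v:((u-1.5)/4+262,(v-1.5)/4+95)
g=lambda u,v:((u-2.5)/6+200,(v-2.5)/6+125)
for n,p,z in [("hend",(133,465),.12),("disc",(135,317),.12),("tip",(137,57),.12),("dF_L",(412,143),.078),("dF_R",(505,158),.078),("dN_L",(388,303),.078),("dN_R",(490,318),.078),
 ("bdNL",(55,355),.016),("bdNR",(178,357),.016),("bdFL",(59,130),.016),("bdFR",(180,130),.016),("prongNL",(112,288),.131),("prongNR",(161,288),.131),("prongFL",(114,101),.131),("prongFR",(162,101),.131),("barNL",(335,330),.012),("barNR",(473,350),.012)]:
    print(n,onz(ray(c,f(*p)),z))
print("hend tri",tri(ray(c,f(133,465)),ray(s,g(545,312))))
print("disc tri",tri(ray(c,f(135,317)),ray(s,g(375,281))))
for n,p in [("s dNfar",(250,120)),("s dNnear",(414,163)),("s dRnear",(459,110))]: print(n,onz(ray(s,g(*p)),.078))
E
```

```text
hend [ 0.521  -0.0231  0.12  ]
disc [ 0.6127 -0.026   0.12  ]
tip [ 0.781  -0.0305  0.12  ]
dF_L [ 0.7377 -0.2158  0.078 ]
dF_R [ 0.7272 -0.2766  0.078 ]
dN_L [ 0.63   -0.1951  0.078 ]
dN_R [ 0.6199 -0.2607  0.078 ]
bdNL [0.6073 0.0178 0.016 ]
bdNR [ 0.6056 -0.0671  0.016 ]
bdFL [0.7688 0.0132 0.016 ]
bdFR [ 0.7685 -0.0723  0.016 ]
prongNL [ 0.6286 -0.0111  0.131 ]
prongNR [ 0.6285 -0.041   0.131 ]
prongFL [ 0.7479 -0.0143  0.131 ]
prongFR [ 0.7478 -0.0443  0.131 ]
barNL [ 0.625  -0.1771  0.012 ]
barNR [ 0.6106 -0.2721  0.012 ]
hend tri (array([ 0.5193, -0.023 ,  0.1219]), np.float64(0.002959358305172765))
disc tri (array([ 0.6119, -0.0261,  0.1201]), np.float64(0.0015669157487574687))
s dNfar [ 0.7358 -0.2137  0.078 ]
s dNnear [ 0.6306 -0.1982  0.078 ]
s dRnear [ 0.6179 -0.2604  0.078 ]
```

```bash
python3 - <<'E'
from h import *
from scipy.spatial.transform import Rotation as R
s=state(); print(R.from_euler("xyz",s["eef_rot"],degrees=True).as_matrix())
E
```

```text
[[-0.0008  0.4447  0.8957]
 [-0.0012  0.8957 -0.4447]
 [-1.     -0.0015 -0.0002]]
```

```bash
T='[0.388,-0.73,0.06,0,0,0.138]'; python3 -m inch '[[0.388,-0.73,0.06,0,0,0.138],[0.388,-0.73,0.06,0,0,0.138],[0.388,-0.73,0.06,0,0,0.138],[0.388,-0.73,0.06,0,0,0.138],[0.388,-0.73,0.06,0,0,0.138],[0.388,-0.73,0.06,0,0,0.138],[0.388,-0.73,0.06,0,0,0.138],[0.388,-0.73,0.06,0,0,0.138],[0.388,-0.73,0.06,0,0,0.138],[0.388,-0.73,0.06,0,0,0.138],[0.388,-0.73,0.06,0,0,0.138],[0.388,-0.73,0.06,0,0,0.138]]' 1 && python3 -m inch '[[0.24,-0.349,-0.06,0,0,0],[0.24,-0.349,-0.06,0,0,0],[0.24,-0.349,-0.06,0,0,0],[0.24,-0.349,-0.06,0,0,0],[0.24,-0.349,-0.06,0,0,0],[0.24,-0.349,-0.06,0,0,0],[0.24,-0.349,-0.06,0,0,0],[0.24,-0.349,-0.06,0,0,0],[0.24,-0.349,-0.06,0,0,0]]'; python3 - <<'E'
from h import *
from scipy.spatial.transform import Rotation as R
s=state(); print(s["joints"],R.from_euler("xyz",s["eef_rot"],degrees=True).as_matrix())
c=camera("wrist"); cv2.imwrite("pics/w1.png",c["frame"][:,:,::-1]); print(c["intrinsics"],c["T"]); np.save("w1T.npy",c["T"])
E
```

```text
time_s: 1.2
position: [0.4509, 0.1477, 0.2615]
eef_rot: [-18.4, 90.0, -20.3]
ft_force: [-0.3, 0.2, -0.7]
width: 1.002
time_s: 1.95
position: [0.5689, -0.0223, 0.2312]
eef_rot: [131.6, 89.9, 130.2]
ft_force: [-0.8, 0.2, -0.1]
width: 0.996
[-10.9762  11.1885  89.1009   0.0445  79.7649 -99.5537] [[-0.0008  0.025   0.9997]
 [ 0.0009  0.9997 -0.025 ]
 [-1.      0.0009 -0.0008]]
[[297.3186   0.     255.6281]
 [  0.     297.3186 192.6138]
 [  0.       0.       1.    ]] [[ 0.0243  0.9478  0.3179  0.4877]
 [ 0.9997 -0.0232 -0.0073 -0.0206]
 [ 0.0005  0.318  -0.9481  0.3743]
 [ 0.      0.      0.      1.    ]]
```

View pics/w1.png

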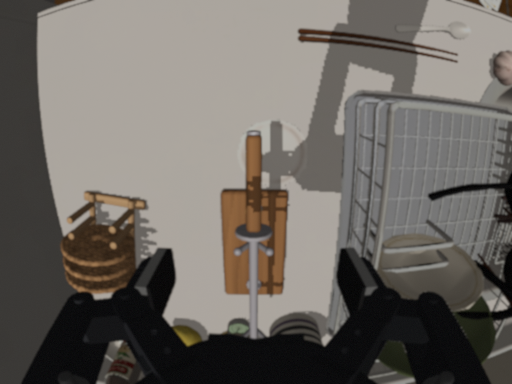

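The wrist view shows the handle end at (253,132), the disc at (254,231), the rod at (253,330), and the rack at lower left.

```bash
python3 - <<'E'
from h import *
c=camera("wrist")
for n,p,z in [("hendtop",(252.5,134),.129),("handle mid",(253.5,185),.129),("disc top",(254,230),.138),("rod",(253,330),.1245),("bdL",(223,190),.016),("bdR",(287,190),.016),("bdFarL",(225,294),.016),("bdFarR",(285,294),.016),("prongL",(238,252),.131),("prongR",(270,252),.131)]: print(n,onz(fray(c,p),z))
t=camera("top")
E
```

```text
hendtop [ 0.519  -0.0238  0.129 ]
handle mid [ 0.5632 -0.0242  0.129 ]
disc top [ 0.6019 -0.0247  0.138 ]
rod [ 0.7381 -0.0295  0.1245]
bdL [ 0.6037 -0.0648  0.016 ]
bdR [0.6056 0.0166 0.016 ]
bdFarL [ 0.7685 -0.0735  0.016 ]
bdFarR [0.7706 0.0171 0.016 ]
prongL [ 0.6281 -0.0405  0.131 ]
prongR [ 0.6288 -0.0104  0.131 ]
```

```bash
python3 -m inch '[[0.012,0,-0.06,0,0,0],[0.012,0,-0.12,0,0,0],[0.012,0,-0.18,0,0,0],[0.012,0,-0.24,0,0,0],[0.012,0,-0.262,0,0,0],[0.012,0,-0.262,0,0,0],[0.012,0,-0.262,0,0,0]]' 1 && python3 -m inch '[[0,0,0,0,0,0],[0,0,0,0,0,0],[0,0,0,0,0,0],[0,0,0,0,0,0],[0,0,0,0,0,0],[0,0,0,0,0,0],[0,0,0,0,0,0],[0,0,0,0,0,0],[0,0,0,0,0,0],[0,0,0,0,0,0]]' 0 100
```

```text
time_s: 2.68
position: [0.5758, -0.024, 0.1008]
eef_rot: [11.8, 90.0, 10.2]
ft_force: [0.6, 0.6, -0.0]
width: 0.996
time_s: 3.52
position: [0.576, -0.0246, 0.1006]
eef_rot: [-15.3, 90.0, -16.9]
ft_force: [-1.1, 0.3, 2.4]
width: 0.143
```

```bash
python3 -m inch '[[0,0,0.02,0,0,0],[0,0,0.05,0,0,0],[0,0,0.1,0,0,0],[0,0,0.15,0,0,0],[0,0,0.2,0,0,0],[0,0,0.2,0,0,0]]' - 100 && python3 -m inch '[[-0.04,-0.04,0,0,0,-0.01],[-0.09,-0.085,0,0,0,-0.02],[-0.14,-0.13,0,0,0,-0.03],[-0.19,-0.18,0,0,0,-0.04],[-0.24,-0.23,0,0,0,-0.043],[-0.29,-0.28,0,0,0,-0.043],[-0.33,-0.32,0,0,0,-0.043],[-0.35,-0.331,0,0,0,-0.043],[-0.35,-0.331,0,0,0,-0.043],[-0.35,-0.331,0,0,0,-0.043]]'; python3 - <<'E'
from h import *
from scipy.spatial.transform import Rotation as R
s=state(); print(s["position"],R.from_euler("xyz",s["eef_rot"],degrees=True).as_matrix())
for n in("wrist","top","side"):
    c=camera(n); cv2.imwrite(f"pics/{n}2.png",c["frame"][:,:,::-1])
    if n=="wrist": np.save("w2T.npy",c["T"])
E
```

```text
time_s: 4.02
position: [0.5792, -0.025, 0.2069]
eef_rot: [-9.1, 89.4, -10.6]
ft_force: [1.6, -0.9, 0.1]
width: 0.143
time_s: 4.85
position: [0.4005, -0.1897, 0.2]
eef_rot: [92.7, 89.9, 83.3]
ft_force: [0.9, -0.2, -1.1]
width: 0.148
[ 0.4005 -0.1897  0.2   ] [[ 0.0001  0.163   0.9866]
 [ 0.001   0.9866 -0.163 ]
 [-1.      0.001  -0.    ]]
```

```bash
python3 - <<'E'
import cv2,numpy as np
w=cv2.imread("pics/wrist2.png"); t=cv2.imread("pics/top2.png"); s=cv2.imread("pics/side2.png")
o=np.zeros((600,800,3),np.uint8)
o[:384,:512]=w
a=cv2.resize(t[120:270,300:402],None,fx=2.8,fy=2.8,interpolation=cv2.INTER_CUBIC); o[:a.shape[0],512:512+a.shape[1]]=a
b=cv2.resize(s[125:230,200:390],None,fx=2,fy=2,interpolation=cv2.INTER_CUBIC); o[384:384+b.shape[0],:b.shape[1]]=b
cv2.imwrite("pics/m2.png",o)
E
```

```text
(no output)
```

View pics/m2.png

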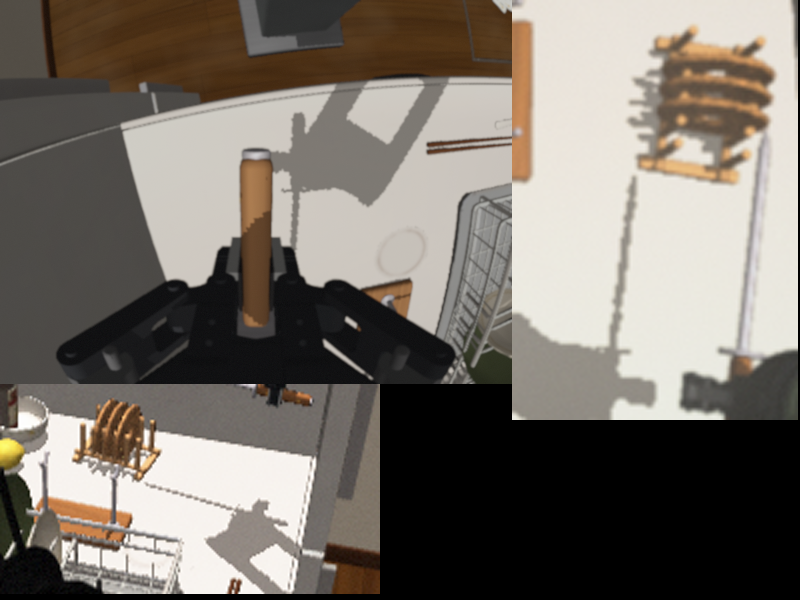

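The composite shows the spit in the top crop, with its tip at (766,140) and disc at (742,352). The wrist view shows the handle firmly between the pads. I'll check the held spit's line against its expected position.

```bash
python3 - <<'E'
from h import *
c=camera("top")
# rod mask: grayish pixels in region; fit centre line
f=c["frame"].astype(int)
u=lambda x,y:((x-512-.9)/2.8+300,(y-.9)/2.8+120)
for n,p in [("tip",(766,138)),("rod",(754,245)),("disc",(742,352))]:
    for z in (.21,.22): print(n,z,onz(ray(c,u(*p)),z))
P=np.array([.4005,-.1897,.2194]);d=np.array([.9866,-.163,0])
for L,n in((207,"tip pred"),(33,"disc pred")): q=P+d*L/1000; print(n,q,proj(c,q))
print(u(766,138),u(742,352))
E
```

```text
tip 0.21 [ 0.6048 -0.2262  0.21  ]
tip 0.22 [ 0.6027 -0.2223  0.22  ]
rod 0.21 [ 0.5199 -0.2119  0.21  ]
rod 0.22 [ 0.5188 -0.2082  0.22  ]
disc 0.21 [ 0.4376 -0.198   0.21  ]
disc 0.22 [ 0.4376 -0.1945  0.22  ]
tip pred [ 0.6047 -0.2234  0.2194] [390.7573 168.0971]
disc pred [ 0.4331 -0.1951  0.2194] [382.1103 247.5626]
(390.39285714285717, 168.96428571428572) (381.82142857142856, 245.39285714285717)
```

```bash
python3 -m inch '[[0,-0.003,-0.06,0,0,0],[0,-0.003,-0.12,0,0,0],[0,-0.003,-0.18,0,0,0],[0,-0.003,-0.24,0,0,0],[0,-0.003,-0.29,0,0,0],[0,-0.003,-0.317,0,0,0],[0,-0.003,-0.317,0,0,0],[0,-0.003,-0.317,0,0,0]]'; python3 - <<'E'
from h import *
s=state(); print(s["position"])
P=s["position"]+[0,0,.0194];d=np.array([.9866,-.163,0])
o=[]
t=camera("top");s=camera("side")
for c,n,(r0,r1,c0,c1) in ((t,"top",(130,250,330,410)),(s,"side",(110,190,225,350))):
    a=c["frame"][r0:r1,c0:c1,::-1].copy(); a=cv2.resize(a,None,fx=6 if n=="side" else 5,fy=6 if n=="side" else 5,interpolation=cv2.INTER_CUBIC)
    print(n,proj(c,P+d*.207),proj(c,P+d*.034)); cv2.imwrite(f"pics/{n}3.png",a); o.append(a)
h=sum(0 for _ in o)
E
python3 - <<'E'
import cv2,numpy as np
a=cv2.imread("pics/top3.png");b=cv2.imread("pics/side3.png")
b=b[:, :]; b=cv2.resize(b,(620,397)); a=cv2.resize(a,(400,600))
o=np.zeros((600,800,3),np.uint8); 
cv2.imwrite("pics/side3b.png",b)
E
```

```text
time_s: 5.72
position: [0.4007, -0.1905, 0.0412]
eef_rot: [149.3, 89.9, 140.0]
ft_force: [0.4, -0.6, -0.7]
width: 0.141
[ 0.4007 -0.1905  0.0412]
top [368.2256 181.0448] [360.5082 246.6244]
side [277.08   152.9445] [323.0097 165.4829]
```

View pics/side3.png

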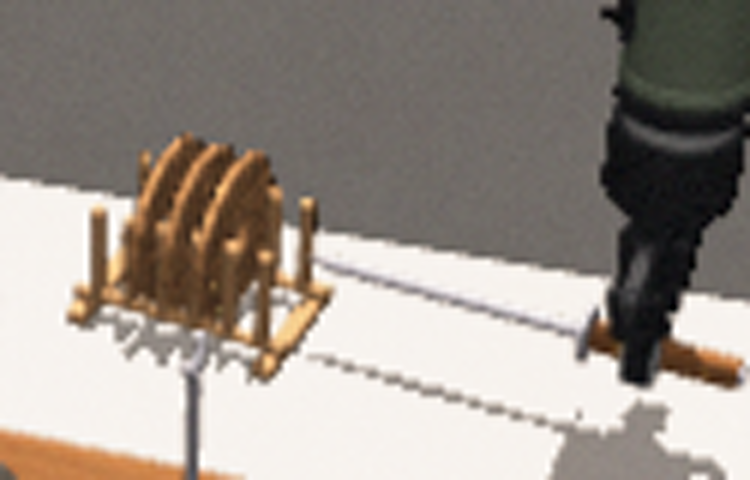

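View pics/top3.png

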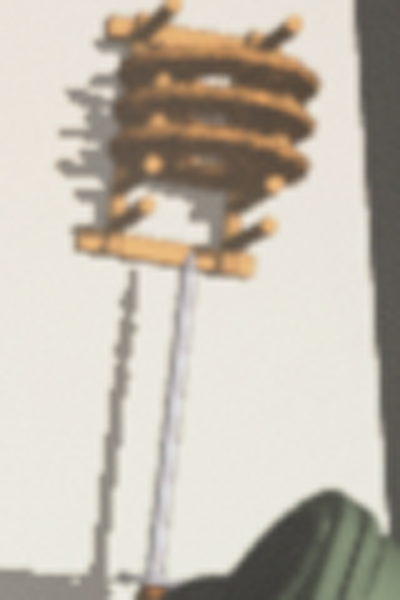

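The side view shows the tip at (277.7,153.5) against a predicted (277.1,152.9), and the top view agrees within a pixel, so the spit is level and on line. I'll check the rings' edges against the predicted rack line.

```bash
python3 - <<'E'
from h import *
t=camera("top");s=camera("side")
C=np.array([.6787,-.2370,.061]);a=np.radians(-9.3);u=np.array([np.cos(a),np.sin(a),0]);n=np.array([-u[1],u[0],0])
for k in(-.022,0,.022):
    q=C+k*u
    f=lambda c,p,s,o:((proj(c,p)-o)*s).round(0)
    print("top crop L,R,apex,hole",*[f(t,p,5,(330,130)) for p in(q+.052*n,q-.052*n,q+[0,0,.052],q)],"side apex,left",*[f(s,p,6,(225,110)) for p in(q+[0,0,.052],q+.052*n,q-.052*n)])
for x in(-.055,.055):
    for y in(-.032,.032): p=C*[1,1,0]+x*u+y*n+[0,0,.078]; print("dowel",x,y,f(t,p,5,(330,130)),f(s,p,6,(225,110)))
E
```

```text
top crop L,R,apex,hole [106. 143.] [302. 174.] [237. 134.] [204. 159.] side apex,left [235. 162.] [197. 279.] [266. 191.]
top crop L,R,apex,hole [111. 104.] [306. 134.] [242.  92.] [208. 119.] side apex,left [201. 153.] [163. 270.] [233. 183.]
top crop L,R,apex,hole [116.  64.] [310.  94.] [247.  50.] [213.  79.] side apex,left [167. 144.] [129. 261.] [201. 174.]
dowel -0.055 -0.032 [269. 222.] [304. 198.]
dowel -0.055 0.032 [146. 203.] [262. 252.]
dowel 0.055 -0.032 [291.  20.] [139. 154.]
dowel 0.055 0.032 [170.   1.] [ 94. 206.]
```

```bash
python3 -m inch '[[0.007,-0.001,0,0,0,0],[0.018,-0.003,0,0,0,0],[0.029,-0.005,0,0,0,0],[0.04,-0.007,0,0,0,0],[0.051,-0.009,0,0,0,0],[0.062,-0.011,0,0,0,0],[0.073,-0.0125,0,0,0,0],[0.084,-0.0145,0,0,0,0],[0.09,-0.0155,0,0,0,0],[0.09,-0.0155,0,0,0,0]]'; python3 - <<'E'
from h import *
s=state(); print(s["position"],s["ft_force"])
t=camera("top")["frame"][130:240,340:410,::-1];d=camera("side")["frame"][120:195,235:325,::-1]
a=cv2.resize(t,None,fx=5,fy=5,interpolation=cv2.INTER_CUBIC);b=cv2.resize(d,None,fx=5,fy=5,interpolation=cv2.INTER_CUBIC)
o=np.zeros((550,800,3),np.uint8);o[:550,:350]=a;o[:375,350:]=b; cv2.imwrite("pics/m4.png",o)
E
```

```text
time_s: 6.75
position: [0.4466, -0.1995, 0.0418]
eef_rot: [-23.7, 90.0, -33.0]
ft_force: [-0.3, -0.0, -1.2]
width: 0.141
[ 0.4466 -0.1995  0.0418] [-0.3423 -0.0451 -1.2294]
```

View pics/m4.png

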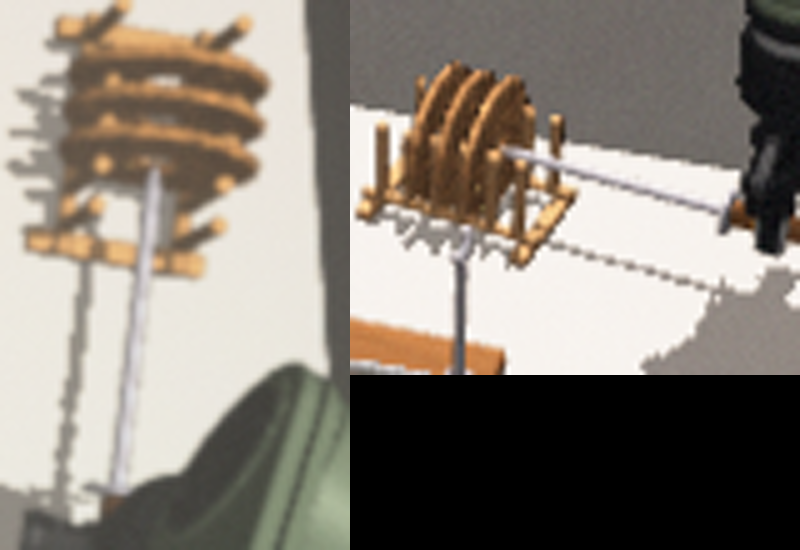

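The tip is at the mouth of ring A, on the predicted hole centre: (153,168) in the left crop against about (154,160). I'll continue the insertion with force checks.

```bash
python3 -m inch '[[0.007,-0.001,0,0,0,0],[0.018,-0.003,0,0,0,0],[0.03,-0.005,0,0,0,0],[0.042,-0.007,0,0,0,0],[0.052,-0.0085,0,0,0,0],[0.06,-0.01,0,0,0,0],[0.06,-0.01,0,0,0,0]]' && python3 -m inch '[[0.007,-0.001,0,0,0,0],[0.02,-0.0035,0,0,0,0],[0.035,-0.006,0,0,0,0],[0.05,-0.0085,0,0,0,0],[0.07,-0.0115,0,0,0,0],[0.09,-0.015,0,0,0,0],[0.11,-0.0185,0,0,0,0],[0.13,-0.0215,0,0,0,0],[0.15,-0.025,0,0,0,0],[0.17,-0.028,0,0,0,0],[0.181,-0.0295,0,0,0,0],[0.181,-0.0295,0,0,0,0]]'; python3 - <<'E'
from h import *
s=state(); print(s["position"],s["ft_force"])
t=camera("top")["frame"][130:240,340:410,::-1];d=camera("side")["frame"][120:195,235:325,::-1]
a=cv2.resize(t,None,fx=5,fy=5,interpolation=cv2.INTER_CUBIC);b=cv2.resize(d,None,fx=5,fy=5,interpolation=cv2.INTER_CUBIC)
o=np.zeros((550,800,3),np.uint8);o[:550,:350]=a;o[:375,350:]=b; cv2.imwrite("pics/m5.png",o)
E
```

```text
time_s: 7.43
position: [0.4769, -0.2046, 0.042]
eef_rot: [-21.8, 89.9, -31.0]
ft_force: [-1.1, -0.3, -1.2]
width: 0.145
time_s: 8.43
position: [0.568, -0.2194, 0.042]
eef_rot: [-16.0, 89.9, -25.2]
ft_force: [-0.3, -0.1, 0.3]
width: 0.145
[ 0.568  -0.2194  0.042 ] [-0.2587 -0.1156  0.2675]
```

View pics/m5.png

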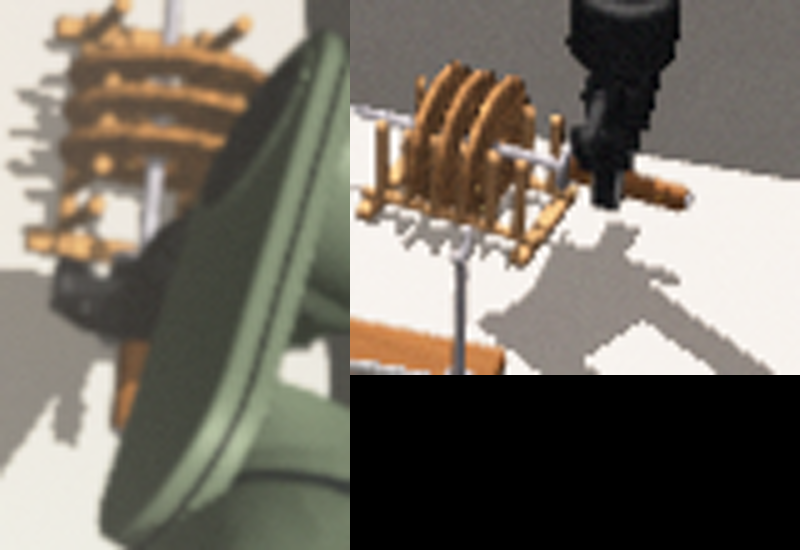

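The spit is through all three rings with no contact force; the tip shows beyond the rack in both views. Next is a slow lift.

```bash
python3 -m inch '[[0,0,0.004,0,0,0],[0,0,0.008,0,0,0],[0,0,0.012,0,0,0],[0,0,0.016,0,0,0],[0,0,0.02,0,0,0],[0,0,0.025,0,0,0],[0,0,0.032,0,0,0],[0,0,0.042,0,0,0],[0,0,0.054,0,0,0],[0,0,0.068,0,0,0],[0,0,0.082,0,0,0],[0,0,0.096,0,0,0]]' - 120 && python3 -m inch '[[0,0,0.014,0,0,0],[0,0,0.03,0,0,0],[0,0,0.048,0,0,0],[0,0,0.068,0,0,0],[0,0,0.09,0,0,0],[0,0,0.112,0,0,0],[0,0,0.134,0,0,0],[0,0,0.156,0,0,0],[0,0,0.174,0,0,0],[0,0,0.19,0,0,0],[0,0,0.2,0,0,0],[0,0,0.204,0,0,0]]'; python3 - <<'E'
from h import *
s=state(); print(s["position"],s["ft_force"],s["wrist_torque"])
T=camera("top");S=camera("side")
P=s["position"]+[0,0,.0194];d=np.array([.9866,-.163,0])
print("side tip,disc",[((proj(S,P+d*L)-(235,90))*5).round()+[350,0] for L in(.207,.034,-.058)],"top",[((proj(T,P+d*L)-(340,100))*4).round() for L in(.207,.034)])
t=T["frame"][100:240,340:425,::-1];e=S["frame"][90:195,235:325,::-1]
a=cv2.resize(t,None,fx=4,fy=4,interpolation=cv2.INTER_CUBIC);b=cv2.resize(e,None,fx=5,fy=5,interpolation=cv2.INTER_CUBIC)
o=np.zeros((560,800,3),np.uint8);o[:560,:340]=a;o[:525,350:]=b; cv2.imwrite("pics/m6.png",o)
E
```

```text
time_s: 9.53
position: [0.5664, -0.2191, 0.0908]
eef_rot: [-19.8, 90.0, -29.1]
ft_force: [0.4, 0.8, -2.2]
width: 0.14
time_s: 10.53
position: [0.5667, -0.2192, 0.193]
eef_rot: [-19.1, 89.9, -28.4]
ft_force: [0.6, 0.0, -1.3]
width: 0.142
[ 0.5667 -0.2192  0.193 ] [ 0.6239  0.0312 -1.2742] [ 0.062   0.2452 -0.0009]
side tip,disc [array([349.,  74.]), array([578., 131.]), array([706., 163.])] top [array([233., -11.]), array([201., 283.])]
```

View pics/m6.png

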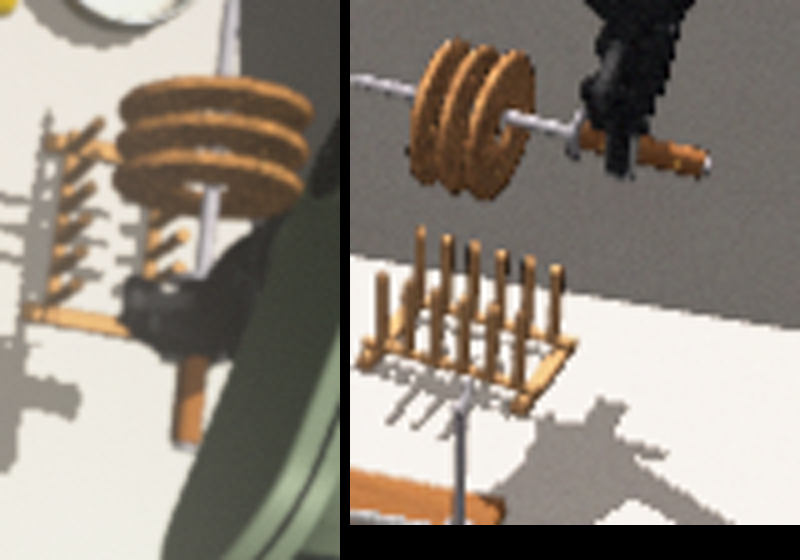

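All three rings hang evenly on the level spit and the rack is empty. The disc is seen at (574,135) against a predicted (578,131). Next I transfer to above the stand.

```bash
python3 -m inch '[[0,0.004,0.004,0,0,0.0005],[0.001,0.014,0.01,0,0,0.0015],[0.002,0.03,0.016,0,0,0.003],[0.003,0.052,0.02,0,0,0.006],[0.004,0.08,0.02,0,0,0.009],[0.006,0.112,0.02,0,0,0.0125],[0.008,0.146,0.02,0,0,0.016],[0.01,0.18,0.02,0,0,0.02],[0.012,0.214,0.02,0,0,0.0235],[0.014,0.248,0.02,0,0,0.0275],[0.016,0.28,0.02,0,0,0.031],[0.017,0.309,0.02,0,0,0.034]]' && python3 -m inch '[[0.001,0.024,0,0,0,0.003],[0.002,0.043,0,0,0,0.005],[0.002,0.057,0,0,0,0.007],[0.002,0.067,0,0,0,0.008],[0.002,0.074,0,0,0,0.0085],[0.002,0.078,0,0,0,0.009],[0.002,0.08,0,0,0,0.009],[0.002,0.08,0,0,0,0.009],[0.002,0.08,0,0,0,0.009],[0.002,0.08,0,0,0,0.009]]'; python3 - <<'E'
from h import *
from scipy.spatial.transform import Rotation as R
s=state(); print(s["position"],R.from_euler("xyz",s["eef_rot"],degrees=True).as_matrix(),s["ft_force"],s["wrist_torque"])
E
```

```text
time_s: 11.63
position: [0.5744, -0.0619, 0.2017]
eef_rot: [116.6, 90.0, 113.6]
ft_force: [-0.5, 0.6, -1.7]
width: 0.144
time_s: 12.47
position: [0.5757, -0.0249, 0.2018]
eef_rot: [-99.0, 90.0, -100.6]
ft_force: [0.7, -0.8, -1.4]
width: 0.141
[ 0.5757 -0.0249  0.2018] [[-0.      0.0279  0.9996]
 [-0.0001  0.9996 -0.0279]
 [-1.     -0.0001 -0.    ]] [ 0.7026 -0.8061 -1.4462] [ 0.0342  0.1299 -0.0472]
```

```bash
python3 -m inch '[[0,0,-0.008,0,0,0],[0,0,-0.022,0,0,0],[0,0,-0.04,0,0,0],[0,0,-0.06,0,0,0],[0,0,-0.08,0,0,0],[0,0,-0.1,0,0,0],[0,0,-0.12,0,0,0],[0,0,-0.14,0,0,0],[0,0,-0.156,0,0,0],[0,0,-0.17,0,0,0],[0,0,-0.178,0,0,0],[0,0,-0.18,0,0,0]]' && python3 -m inch '[[0,0,-0.004,0,0,0],[0,0,-0.008,0,0,0],[0,0,-0.012,0,0,0],[0,0,-0.016,0,0,0],[0,0,-0.02,0,0,0],[0,0,-0.022,0,0,0],[0,0,-0.022,0,0,0],[0,0,-0.022,0,0,0]]'; python3 - <<'E'
from h import *
s=state(); print(s["position"],s["ft_force"],s["wrist_torque"])
T=camera("top");S=camera("side")
P=s["position"]+[0,0,.0194];d=np.array([.9996,-.0279,0])
print("side tip,disc,hend",[((proj(S,P+d*L)-(195,125))*4).round()+[380,0] for L in(.207,.034,-.058)],"top",[((proj(T,P+d*L)-(262,90))*4).round() for L in(.207,.034)])
t=T["frame"][90:220,262:352,::-1];e=S["frame"][125:225,195:300,::-1]
a=cv2.resize(t,None,fx=4,fy=4,interpolation=cv2.INTER_CUBIC);b=cv2.resize(e,None,fx=4,fy=4,interpolation=cv2.INTER_CUBIC)
o=np.zeros((520,800,3),np.uint8);o[:520,:360]=a;o[:400,380:]=b; cv2.imwrite("pics/m7.png",o)
E
```

```text
time_s: 13.47
position: [0.5751, -0.0244, 0.1107]
eef_rot: [171.6, 89.9, 170.0]
ft_force: [-0.5, 0.4, -0.6]
width: 0.143
time_s: 14.13
position: [0.5759, -0.0245, 0.1011]
eef_rot: [-12.7, 90.0, -14.3]
ft_force: [-0.6, -0.5, 0.9]
width: 0.136
[ 0.5759 -0.0245  0.1011] [-0.6397 -0.4764  0.8801] [-0.0055  0.0893 -0.0417]
side tip,disc,hend [array([447., 146.]), array([650., 186.]), array([761., 208.])] top [array([135.,  73.]), array([133., 340.])]
```

View pics/m7.png

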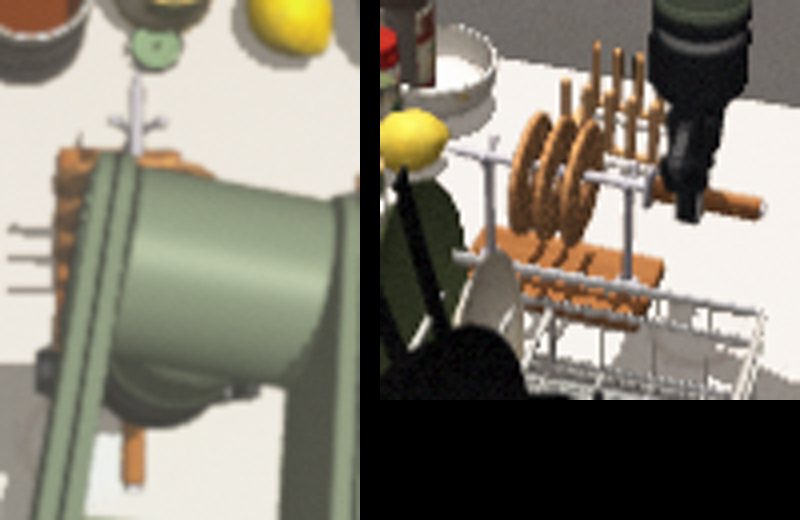

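In the side view the spit lies in both forks with all three rings between them. I'll settle it 1 mm lower, open and withdraw straight up.

```bash
python3 -m inch '[[0,0,-0.001,0,0,0],[0,0,-0.002,0,0,0],[0,0,-0.002,0,0,0],[0,0,-0.002,0,0,0]]' && python3 -m inch '[[0,0,0,0,0,0],[0,0,0,0,0,0],[0,0,0,0,0,0],[0,0,0,0,0,0],[0,0,0,0,0,0],[0,0,0,0,0,0],[0,0,0,0,0,0],[0,0,0,0,0,0],[0,0,0,0,0,0],[0,0,0,0,0,0]]' 1 20 && python3 -m inch '[[0,0,0.01,0,0,0],[0,0,0.03,0,0,0],[0,0,0.06,0,0,0],[0,0,0.1,0,0,0],[0,0,0.15,0,0,0],[0,0,0.2,0,0,0],[0,0,0.25,0,0,0],[0,0,0.3,0,0,0],[-0.05,0,0.3,0,0,0],[-0.13,0,0.3,0,0,0],[-0.2,0,0.3,0,0,0],[-0.2,0,0.3,0,0,0]]' && python3 -m inch '[[-0.08,0,0,0,0,0],[-0.16,0,0,0,0,0],[-0.2,0,0,0,0,0],[-0.2,0,0,0,0,0],[-0.2,0,0,0,0,0],[-0.2,0,0,0,0,0]]'; python3 - <<'E'
from h import *
T=camera("top");S=camera("side")
t=T["frame"][90:220,262:352,::-1];e=S["frame"][125:225,195:300,::-1]
a=cv2.resize(t,None,fx=4,fy=4,interpolation=cv2.INTER_CUBIC);b=cv2.resize(e,None,fx=4,fy=4,interpolation=cv2.INTER_CUBIC)
o=np.zeros((520,800,3),np.uint8);o[:520,:360]=a;o[:400,380:]=b; cv2.imwrite("pics/m8.png",o)
E
```

```text
time_s: 14.57
position: [0.576, -0.0245, 0.1005]
eef_rot: [-11.7, 90.0, -13.2]
ft_force: [-2.4, 0.2, 4.6]
width: 0.14
time_s: 15.4
position: [0.5757, -0.0245, 0.0998]
eef_rot: [-37.7, 90.0, -39.2]
ft_force: [0.4, 0.2, -0.1]
width: 1.001
time_s: 16.4
position: [0.4688, -0.0233, 0.2486]
eef_rot: [172.7, 89.6, 171.1]
ft_force: [0.2, 0.3, -1.0]
width: 0.998
time_s: 16.9
position: [0.377, -0.0248, 0.251]
eef_rot: [-12.5, 89.8, -14.1]
ft_force: [0.7, -0.3, 1.0]
width: 1.004
```

I've used all the picture views, so I'll check numerically. I compare the side picture from before release with the one now, and look at the handle, tip and ring positions in both.

```bash
python3 - <<'E'
from h import *
a=cv2.imread("pics/m7.png").astype(int);b=cv2.imread("pics/m8.png").astype(int)
def d(n,x0,x1,y0,y1): print(n,np.abs(a[y0:y1,x0:x1]-b[y0:y1,x0:x1]).mean().round(2))
d("rings",505,612,105,250);d("rod/forkfar",445,510,135,180);d("forknear",600,650,160,210);d("handle end",705,770,190,220);d("top tip",105,170,70,150);d("top handle end",115,155,440,495)
T=camera("top");f=T["frame"];h=cv2.cvtColor(f,cv2.COLOR_RGB2HSV)
# ring/rod profile along the spit axis line and 35 mm to its side (world z .11)
for off in(0,.035):
  print(off,[int(f[tuple(np.round(proj(T,[x,-.026-(x-.6285)*.028+off,.124 if off==0 else .12])[::-1]).astype(int))].astype(int)@[1,0,-1]) for x in np.arange(.52,.79,.005)])
E
```

```text
rings 4.41
rod/forkfar 1.13
forknear 4.49
handle end 8.8
top tip 12.44
top handle end 7.2
0 [19, 93, 100, 97, 99, 98, 99, 100, 99, 98, 100, 99, 99, 98, 99, 98, 97, 97, 57, 5, 3, 3, 3, 5, 5, 4, 6, 4, 6, 6, 28, 45, 100, 12, 20, 41, 69, 34, 18, 31, 34, 91, 25, 6, 5, 4, 4, 6, 6, 4, 5, 5, 9, 8]
0.035 [13, 14, 13, 15, 13, 14, 14, 14, 14, 13, 13, 14, 16, 14, 30, 47, 77, 77, 49, 77, 79, 79, 79, 80, 78, 47, 66, 46, 26, 28, 31, 74, 49, 32, 31, 35, 64, 46, 29, 30, 76, 72, 54, 24, 20, 20, 19, 19, 18, 20, 20, 18, 19, 20]
```

```bash
python3 - <<'E'
from h import *
for n,boxes in (("side",{"handle":(262,292,166,182),"farfork+rod":(214,228,158,175)}),("top",{"handle":(290,300,178,214),"tip":(286,306,106,124)})):
    o=cv2.imread(f"pics/{n}0.png");c=camera(n)["frame"][:,:,::-1].copy()
    for k,(x0,x1,y0,y1) in boxes.items():
        p=6;r=cv2.matchTemplate(cv2.resize(c[y0-p:y1+p,x0-p:x1+p],None,fx=4,fy=4,interpolation=2),cv2.resize(o[y0:y1,x0:x1],None,fx=4,fy=4,interpolation=2),cv2.TM_CCOEFF_NORMED)
        _,v,_,l=cv2.minMaxLoc(r);print(n,k,"shift px",(l[0]/4-p,l[1]/4-p),"score",round(v,3))
E
```

```text
side handle shift px (0.0, 0.0) score 0.998
side farfork+rod shift px (-0.25, 0.0) score 0.917
top handle shift px (0.0, 0.0) score 0.999
top tip shift px (0.0, 0.0) score 0.998
```

The spit is back in its starting seat to within a quarter pixel, and the rings sit between the forks. I'm handing in.

```bash
python3 -c "
from station import *
sign_off(); print(state()['time_s'])"
```

```text
the job is handed in; nothing more can be done
the job is handed in; nothing more can be done
```

The job is handed in: the spit is back in both forks of the stand with all three crispbread rings between them. I took the spit from the stand and ran it through all three rings in the rack. I then lifted them off together, hung the spit back and withdrew the gripper. It took about 17 s of the 64 s allowed. The readings at the end of each move showed at most about 5 N, and nothing above about 1.5 N during the threading.

**Last checks**
- **Spit seat:** the handle and tip match their starting position with 0 px shift in both the top and side images. The far fork area matched to within 0.25 px, with a lower score (0.92) than the others.
- **Bread:** along the spit, the rings lie at about x = 0.67–0.73 m, between the forks at 0.63 and 0.75 m. The last picture I viewed, taken just before release, also shows all three between the forks.
- **After release:** my picture-viewing limit was used up, so I checked only by comparing images numerically. A plain before/after comparison differed most at the spit tip and handle end. I put that down to the arm and its shadow moving, since matching against the starting pictures showed no shift.
- **Other items:** I did not separately check the garlic, chopsticks and teaspoon afterwards. The arm's path stayed well clear of them.

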